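# Reassemble the air filter: element, then end cap

## Task

Put the air filter back together on its base: lower the taller of the two hollow bronze filter elements over the upright tie rod until it stands flat on the seat, then put the end cap with the round knob on top of it, knob up, so that its socket goes over the rod and the cap lies flat on the element. Leave the short element on the bench where it is, and let go of everything.

Things in the scene. Friction and masses are not known exactly. Their poses are not given: they have to be found in the camera images.
- seat (a point): filter base, fixed on the bench: round aluminium flange 94 mm across, 10 mm thick, four small screw heads (to 14 mm), raised seat 60 mm across with its top 16 mm above the bench. From its middle stands a steel tie rod, 16 mm diameter, rising 60 mm above the seat, top rounded. The point is on the rod's axis at the seat's top; z up.
- tall_element_center (a point): tall filter element, loose, upright on the bench: plain bronze tube 45 mm high, 50 mm across its 5 mm end flanges, 47 mm between them, 26 mm through bore, loose over the tie rod; 0.13 to 0.21 kg. The point is its centre, half-way up; z along the bore. Grip across its outside from above. It goes on first: the cap's closed socket on the rod would block it.
- cap_knob (a point): end cap, loose, knob up on the bench: aluminium disc 50 mm across, 26 mm high, blind socket (26 mm across, 20 mm deep) in its underside; round grip knob 28 mm across from 26 to 60 mm above the underside; 0.1 to 0.16 kg. The point is on the knob's axis 48 mm above the underside, where to grip it; z up. Seated on the tall element it is 93 mm above the seat point.
- short_element_center (a point): short filter element, the wrong one: same bronze tube, 50 mm across with the same 26 mm bore but only 22 mm high. The point is its centre, 11 mm above its underside. Leave it where it stands.
Mind the look-alikes: they are no part of the job. Leave any pink or yellow look-alike of the part that bears seat alone.

How it is judged:
On the way, in this order (a step that is already met when the one before it is completed fails the run):
1. the tall element stands on the seat over the tie rod (axis within 10 mm, flat, within 5 mm of fully down) (horizontal distance between tall_element_center and seat below 0.01 m and z of tall_element_center in the frame of seat below 0.0275 m and angle between tall_element_center's own z axis and vertical below 0.12 rad), for 0.2 s.
2. the end cap lies on the tall element with its socket over the rod (all of step 1 and horizontal distance between cap_knob and seat below 0.012 m and z of cap_knob in the frame of seat between 0.088 and 0.098 m and angle between cap_knob's own z axis and vertical below 0.12 rad), for 0.2 s.
At the end, for the whole second after the job is handed in: The tall element stands on the seat round the tie rod (axis within 10 mm, centre no more than 5 mm above its fully down height, tilt under 7 degrees), and the end cap lies flat on it, knob up (axis within 12 mm of the rod's, height within 5 mm, tilt under 7 degrees) (all of step 2); the robot touches nothing.
It fails at once if the short element is moved more than 40 mm (distance of short_element_center from where it was at the start of the episode above 0.04 m).
It also fails if it takes over 67 s, if anything falls off the work surface, if the arm or the gripper's body presses on something with over 40 N, if the wrist force passes 120 N, or if a joint passes its speed limit or range.

## Robot

A 6-joint arm with a two-finger parallel gripper is mounted at the origin on a cart in front of the work surface, level with it; the furniture and walls round the work are solid. World frame = base frame: x ahead of the robot, y to its left, z up, the work surface at z = 0. Lengths are in m, angles in rad, forces in N, time in s.
With the tool pointing down it reaches from about 0.4 to 0.925 m from the base axis. Payload 12.5 kg.
Tool frame: the origin (TCP) lies on the centre line of the jaws, within the pads' length; the fingertips stand 14 mm ahead of it and the grasp point (between the pads) lies 5 mm behind it (robot.tcp_to_tips is the distance from the TCP to the fingertips, in m); z points along the fingers, y is the line along which they close (so a half turn about z gives the same grasp; the last joint's range is limited). The gripper opens to 95 mm and grips with 3 to 60 N. Pads are 20 mm wide; open, the fingers measure 119 mm over their backs; the gripper's body (75 mm by 180 mm) begins 59 mm behind the grasp point.
Start: joints at [-1.258, 0.491, 1.559, -0, 1.092, -0.106], TCP at [0.254, -0.571, 0.229] pointing down, gripper open.
Joint ranges: [-3.1, 3.1], [-0.84, 2.19], [0.05, 2.79], [-1.13, 4.28], [0.06, 2.93], [-2.69, 2.69]. Speed limits (rad/s): [2.22, 2.22, 2.79, 3.14, 3.14, 3.14].

## Interface

Orientations are given as a 3x3 rotation matrix whose columns are the frame's x, y, z axes.
In Python, from rig import robot gives the robot as it stands. The module is installed in compiled form; this text tells all that it offers. Calls block until the motion is done:
- robot.goto(position, orientation): joint-space move of the TCP to a pose.
- robot.move_linear(position, rot=None, v=0.15): straight line of the TCP; rot=None keeps the orientation; v is the mean speed in m/s.
- robot.goto_joints(angles): joint-space move.
- robot.set_gripper(opening): finger opening in m; the grip force is fixed at half the most; returns when the fingers have stopped.
- robot.pause(seconds).
- robot.inverse_kinematics(position, orientation): joint angles nearest the present ones, or None.
- robot.state(): the state.
- robot.capture(name): name is "scene" or "top" or "wrist"; returns a dict with "image" (480x640x3 uint8, red, green, blue), "mtx" (3x3 intrinsics, pixels), "dist" ([k1, k2, p1, p2, k3] as OpenCV has them; the pictures are not rectified), "extrinsics" (4x4, takes a point from camera to world coordinates). Camera axes: x right, y up, looking along -z (the intrinsics and any distortion apply to the point x, -y, -z); pixel columns grow to the right and rows downward; lengths in m; the calibration is good to about 2 mm. A picture is of the moment at which its call begins. There is no depth.
A pose or a line that the arm cannot do raises robot.Unreachable and nothing moves.
- robot.finish_job(): hands the job in; it is judged then, once.
The state is a dict: "time_s": time; "qpos": joint angles; "qvel": joint speeds; "tau": joint torques, N m; "ee_pos": TCP position; "tcp_rot": TCP orientation; "force": force on the tool from outside, world axes, zero at the start; "ft_torque": the same for the moment, N m; "opening": finger opening in m; "finger_force": force on a finger pad.
Only numpy, scipy, OpenCV 4.12 (cv2) and the standard library are available. Lean on these libraries where they do the work, as an engineer would, in place of code of your own. Each camera call takes 0.05 s, during which the arm holds its last target. There are 200 camera calls.

## Working session

There is one attempt and no reset: what is moved stays moved. The work goes in short steps, each a Python script; the robot and the scene stay as the last script left them, time stands still between calls to the robot, and variables do not carry over. Pictures are saved under pics/ and viewed, at most 10 in all, crops included, and the job is handed in when it is done.

```bash
mkdir -p pics
cat > h.py <<'E'
import numpy as np, cv2
from rig import robot
def shot(n,f):
    c=robot.capture(n); cv2.imwrite('pics/'+f+'.png',c['image'][:,:,::-1]); np.savez('pics/'+f+'.npz',**c); return c
def ray(c,uv):
    p=cv2.undistortPoints(np.array([[uv]],float),c['mtx'],np.array(c['dist'],float))[0,0]
    E=np.array(c['extrinsics']); d=E[:3,:3]@np.array([p[0],-p[1],-1.]); return E[:3,3],d/np.linalg.norm(d)
def plane(c,uv,z):
    o,d=ray(c,uv); return o+d*(z-o[2])/d[2]
def proj(c,P):
    E=np.array(c['extrinsics']); q=E[:3,:3].T@(np.array(P)-E[:3,3]); q=q*[1,-1,-1]
    return cv2.projectPoints(q.reshape(1,1,3),np.zeros(3),np.zeros(3),np.array(c['mtx']),np.array(c['dist'],float))[0].ravel()
E
python3 - <<'E'
from h import *
for n in('scene','top'):
    c=shot(n,n+'1'); print(n,np.round(c['extrinsics'],3).tolist(),c['mtx'].tolist())
E
```

```text
scene [[-0.783, 0.346, -0.517, -0.058], [-0.622, -0.406, 0.67, 0.767], [0.022, 0.846, 0.533, 0.657], [0.0, 0.0, 0.0, 1.0]] [[601.4971514791672, 0.0, 314.91039355531984], [0.0, 601.4971514791672, 239.12061241034192], [0.0, 0.0, 1.0]]
top [[0.02, 0.989, -0.146, 0.366], [-1.0, 0.022, 0.015, 0.034], [0.018, 0.145, 0.989, 1.125], [0.0, 0.0, 0.0, 1.0]] [[581.5092589883706, 0.0, 312.5238873416338], [0.0, 581.5092589883706, 242.50066235978696], [0.0, 0.0, 1.0]]
```

View pics/scene1.png

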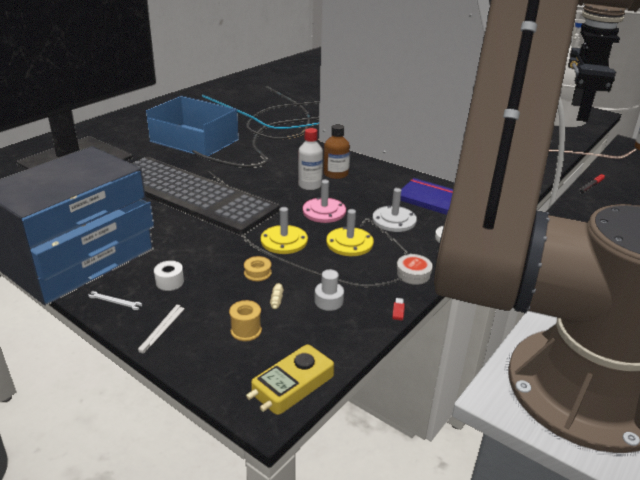

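View pics/top1.png

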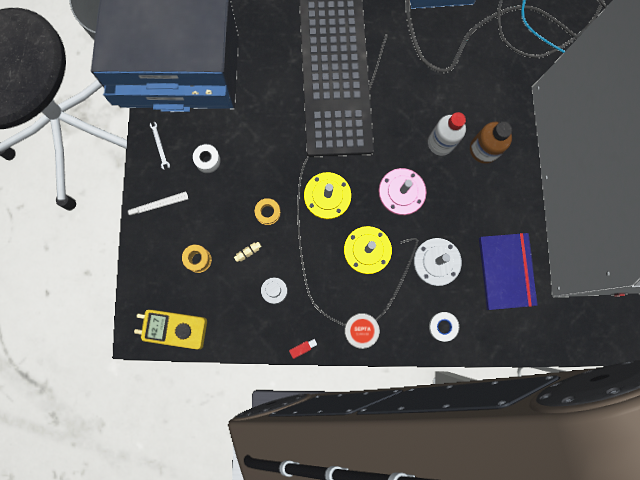

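Scene view: the tall element is at about (245,320), the short one at (257,268), the cap at (329,290) and the aluminium base at (394,218). The top view has them at (196,258), (267,211), (274,290) and (438,261). A grey cabinet stands to the right of the base, between it and the arm's start position.

Run:
```python
import numpy as np,cv2
from h import plane,proj,ray
L=lambda n:dict(np.load(f'pics/{n}.npz'))
t,s=L('top1'),L('scene1')
def blob(c,uv,r,thr=70):
    g=c['image'].max(2); m=(g>thr).astype(np.uint8); 
    n,l,st,ce=cv2.connectedComponentsWithStats(m); k=l[uv[1],uv[0]]
    mm=(l==k).astype(np.uint8); ct=max(cv2.findContours(mm,0,1)[0],key=cv2.contourArea)
    return mm,ct,st[k]
for nm,ut,us in(('tall',(186,258),(245,332)),('short',(258,211),(248,268)),('cap',(274,290),(329,298)),('base',(425,275),(385,222))):
    for c,u in((t,ut),(s,us)):
        _,ct,st=blob(c,u,0); print(nm,u,st,np.round(cv2.fitEllipse(ct)[0],1),np.round(cv2.fitEllipse(ct)[1],1), np.round(plane(c,cv2.fitEllipse(ct)[0],.01),4))
# cabinet: base corner and others
for uv in((553,295),(535,88)): print('cab top-view',uv,[np.round(plane(t,uv,z),3) for z in(0,.2,.4)])
for uv in((320,137),(470,205)): print('cab scene',uv,np.round(plane(s,uv,0),3))
im=np.hstack([cv2.resize(t['image'][170:320,160:310],(400,400)),cv2.resize(t['image'][190:340,360:510],(400,400))])
cv2.imwrite('pics/crop1.png',im[:,:,::-1])
```

```text
tall (186, 258) [182 244  30  29 604] [196.3 258.2] [26.6 30.2] [0.4938 0.2413 0.01  ]
tall (245, 332) [ 229  300   33   42 1175] [245.1 320. ] [33.2 43.8] [0.5011 0.2262 0.01  ]
short (258, 211) [254 198  27  27 461] [267.  211.1] [25.4 26.5] [0.5896 0.1072 0.01  ]
short (248, 268) [243 256  29  26 630] [257.1 268.1] [25.8 29.3] [0.5885 0.1033 0.01  ]
cap (274, 290) [261 277  27  27 564] [273.8 290.1] [25.7 26.1] [0.4357 0.0895 0.01  ]
cap (329, 298) [314 269  34  42 983] [329.2 291. ] [29.7 41.9] [0.4425 0.0726 0.01  ]
base (425, 275) [ 411  238   51   48 1834] [437.  261.3] [46.5 49.1] [ 0.498  -0.2263  0.01  ]
base (385, 222) [   72     0   568   285 79162] [411.4 108.7] [260.9 520.9] [ 0.8164 -0.8443  0.01  ]
cab top-view (553, 295) [array([ 0.436, -0.465,  0.   ]), array([ 0.423, -0.377,  0.2  ]), array([ 0.411, -0.288,  0.4  ])]
cab top-view (535, 88) [array([ 0.873, -0.448,  0.   ]), array([ 0.783, -0.363,  0.2  ]), array([ 0.693, -0.277,  0.4  ])]
cab scene (320, 137) [ 0.904 -0.491  0.   ]
cab scene (470, 205) [ 0.4   -0.405  0.   ]
```

View pics/crop1.png

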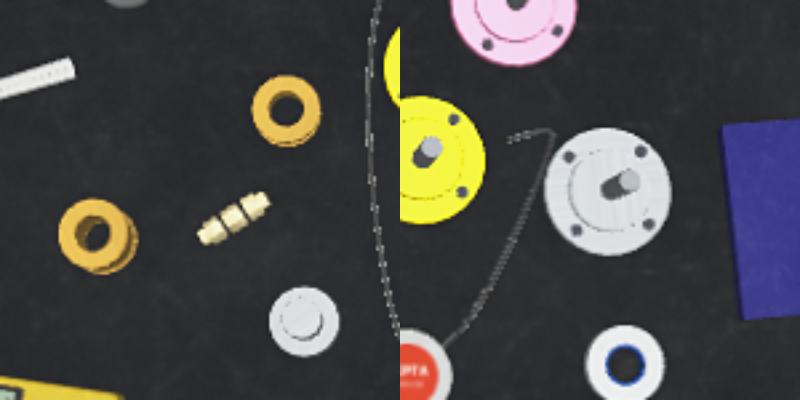

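The crop confirms the parts: tall element at (95,237), short one with one flange rim at (287,110), cap at (304,321), and the plain aluminium base at (608,190) in the right half. Next I pull the arm in to clear the cabinet and check from the wrist camera.

```bash
cat >> h.py <<'E'
def down(a):  # tool y (closing line) at world angle a
    y=np.array([np.cos(a),np.sin(a),0]); z=np.array([0,0,-1.]); return np.column_stack([np.cross(y,z),y,z])
E
python3 - <<'E'
from h import *
st=robot.state(); print(np.round(st['tcp_rot'],3).tolist())
R=np.array(st['tcp_rot']); p=np.array(st['ee_pos']); d=p[:2]/np.linalg.norm(p[:2])
robot.move_linear([*(d*0.43),0.27])
q=np.array(robot.state()['qpos']); q[0]=0.3; robot.goto_joints(q)
st=robot.state(); print(np.round(st['ee_pos'],3),np.round(st['tcp_rot'],3).tolist(),np.round(st['qpos'],2),st['time_s'])
for p,nm in(((.45,.2,.27),'w1'),):
    a=np.arctan2(st['tcp_rot'][1][1],st['tcp_rot'][0][1])
    robot.goto(p,down(a)); c=shot('wrist',nm)
    print(np.round(c['extrinsics'],3).tolist(),robot.state()['ee_pos'],robot.state()['qpos'],a)
E
```

```text
[[0.914, 0.407, -0.0], [0.407, -0.914, 0.001], [0.0, -0.001, -1.0]]
[0.387 0.188 0.27 ] [[-0.437, 0.899, -0.0], [0.899, 0.437, -0.0], [-0.0, -0.0, -1.0]] [ 0.3   0.16  1.95 -0.    1.03 -0.15] 3.7917
[[0.901, -0.416, -0.127, 0.416], [0.435, 0.86, 0.267, 0.276], [-0.001, -0.295, 0.955, 0.426], [0.0, 0.0, 0.0, 1.0]] [0.44990647 0.19937345 0.26951774] [ 2.82829069e-01  2.57312089e-01  1.81917110e+00 -2.05763077e-05
  1.06643067e+00 -1.68433269e-01] 0.45250065340189655
```

View pics/w1.png

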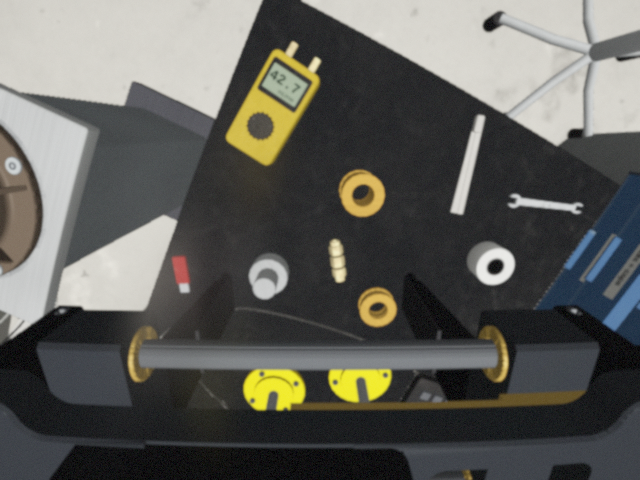

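The wrist view shows the tall element's bore at (366,193), the cap's knob top at (264,288), and the short element at (377,307).

Run:
```python
import numpy as np,cv2
from h import plane,proj,ray
L=lambda n:dict(np.load(f'pics/{n}.npz'))
t,s,w=L('top1'),L('scene1'),L('w1')
def mid(c,uv,z,thr=80,sat=False):
    im=c['image']; m=((im.max(2)>thr)&((im[:,:,0].astype(int)-im[:,:,2]>50) if sat else True)).astype(np.uint8)
    n,l,st,ce=cv2.connectedComponentsWithStats(m); k=l[uv[1],uv[0]]
    ct=max(cv2.findContours((l==k).astype(np.uint8),0,1)[0],key=cv2.contourArea)
    M=cv2.moments(cv2.convexHull(ct)); u=(M['m10']/M['m00'],M['m01']/M['m00']); return np.round(u,1),st[k],np.round(plane(c,u,z),4)
print('tall',*[mid(c,u,.0225,sat=True) for c,u in((t,(186,258)),(s,(245,332)),(w,(347,185)))],sep='\n')
print('short',*[mid(c,u,.011,sat=True) for c,u in((t,(258,211)),(s,(248,268)),(w,(363,308)))],sep='\n')
print('cap',mid(t,(274,290),.013),mid(s,(329,298),.025),mid(w,(275,270),.025),sep='\n')
print('base',mid(t,(425,275),.005))
P=mid(t,(425,275),.005)[2]
for z in(.016,.076): print('rod proj',z,proj(t,[*P[:2],z]),proj(s,[*P[:2],z]))
for C in((.434,.088),(.436,.083)):print('knob top proj',proj(t,[*C,.06]),proj(s,[*C,.06]),proj(w,[*C,.06]))
a=cv2.resize(w['image'][245:305,240:300],(250,250),interpolation=2);b=cv2.resize(t['image'][260:320,244:304],(250,250),interpolation=2);d=cv2.resize(s['image'][180:240,364:424],(250,250),interpolation=2)
cv2.imwrite('pics/crop2.png',np.hstack([a,b,d])[:,:,::-1])
```

```text
tall
(array([196.2, 258.2]), array([182, 244,  30,  29, 566], dtype=int32), array([0.4923, 0.2392, 0.0225]))
(array([245.1, 320. ]), array([ 229,  300,   33,   41, 1114], dtype=int32), array([0.4904, 0.2366, 0.0225]))
(array([361.3, 192.9]), array([ 338,  169,   48,   48, 1566], dtype=int32), array([0.4918, 0.2382, 0.0225]))
short
(array([267. , 211.1]), array([254, 198,  27,  27, 439], dtype=int32), array([0.5894, 0.1071, 0.011 ]))
(array([257.3, 268. ]), array([244, 256,  28,  25, 590], dtype=int32), array([0.5874, 0.1041, 0.011 ]))
(array([376.8, 306.9]), array([ 358,  287,   39,   41, 1168], dtype=int32), array([0.5879, 0.1062, 0.011 ]))
cap
(array([273.7, 290.1]), array([261, 277,  27,  27, 558], dtype=int32), array([0.4355, 0.0895, 0.013 ]))
(array([329. , 290.5]), array([315, 269,  29,  42, 939], dtype=int32), array([0.432 , 0.0879, 0.025 ]))
(array([268. , 275.8]), array([ 248,  253,   41,   47, 1475], dtype=int32), array([0.433 , 0.0903, 0.025 ]))
base (array([437.4, 261.4]), array([ 414,  238,   48,   48, 1791], dtype=int32), array([ 0.4984, -0.2283,  0.005 ]))
rod proj 0.016 [438.75776673 260.78993988] [393.19488224 213.94449532]
rod proj 0.076 [446.30169797 257.05874657] [395.76274971 189.21650351]
knob top proj [273.23020105 289.32060804] [328.73602415 273.74024518] [263.85306022 289.38266659]
knob top proj [275.99172895 288.29098232] [329.57717242 272.00727733] [263.76854339 293.42664567]
```

View pics/crop2.png

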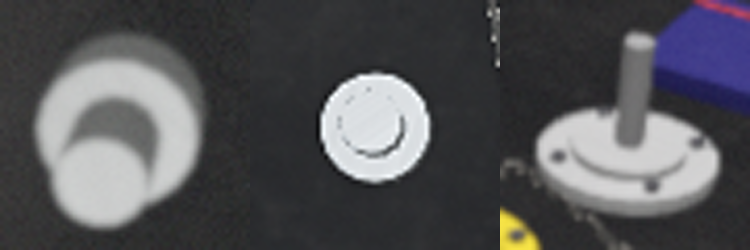

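The views agree within about 2 mm: tall element (0.492, 0.2385), cap (0.434, 0.0885), seat (0.498, −0.228). Next I pick up the tall element.

Run:
```python
from h import *
T=np.array([.492,.2385]); R=down(.4525)
robot.goto([*T,.15],R); robot.move_linear([*T,.018],v=.1)
robot.set_gripper(.04); s=robot.state(); print(s['opening'],s['finger_force'],np.round(s['ee_pos'],4),np.round(s['force'],1))
robot.move_linear([*T,.22],v=.15); s=robot.state(); print(s['opening'],s['finger_force'],np.round(s['force'],1),s['time_s'])
robot.goto([.48,-.26,.22],down(.2)); c=shot('wrist','w2'); s=robot.state()
print(np.round(s['ee_pos'],4),s['time_s'],[proj(c,[.4984,-.2283,z]).round(1) for z in(.005,.01,.016,.076)])
```

```text
0.048416128611459996 29.999404331756523 [0.4918 0.2384 0.018 ] [-1.6 -1.5  0.4]
0.04865751288098382 29.999352932354668 [ 0.9 -0.1 -2.3] 8.575
[ 0.4804 -0.2592  0.22  ] 10.4333 [array([338.1, 189.3]), array([338.3, 190. ]), array([338.6, 190.9]), array([342.6, 201.4])]
```

View pics/w2.png

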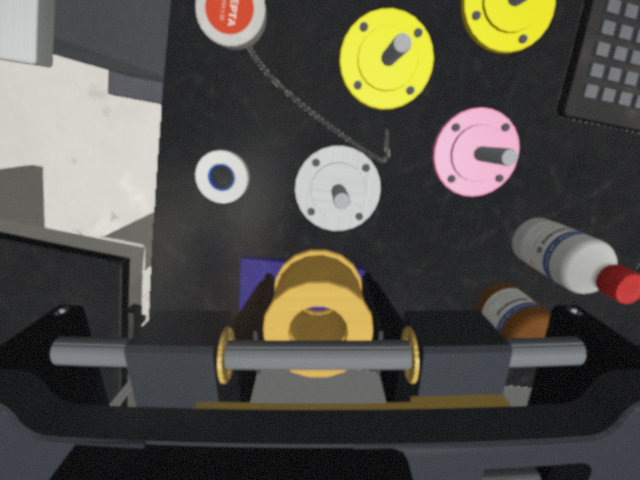

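The wrist view has the rod tip at (342,201) and the flange centred at (338,189), both where I predicted. The element hangs straight in the jaws, so I lower it over the rod.

Run:
```python
from h import *
B=np.array([.4984,-.2283]); R=down(.2)
robot.goto([*B,.13],R)
for z in(.08,.055,.040,.0345):
    robot.move_linear([*B,z],v=.06); s=robot.state(); print(np.round(s['ee_pos'],4),np.round(s['force'],1))
robot.pause(.2); robot.set_gripper(.07); print(robot.state()['opening'])
robot.move_linear([*B,.2],v=.15)
robot.goto([.44,.05,.23],R); c=shot('top','top2'); print(robot.state()['time_s'])
cv2.imwrite('pics/crop3.png',cv2.resize(c['image'][200:320,380:500],(480,480),interpolation=2)[:,:,::-1])
```

```text
[ 0.4985 -0.2284  0.0802] [ 0.2  0.  -1.4]
[ 0.4984 -0.2283  0.0547] [ 1.1 -0.1 -3.2]
[ 0.4982 -0.2282  0.0396] [-0.2 -0.5 -2.1]
[ 0.4983 -0.2283  0.0343] [-0.2 -0.1 -1. ]
0.07036815993379314
16.325
```

View pics/crop3.png

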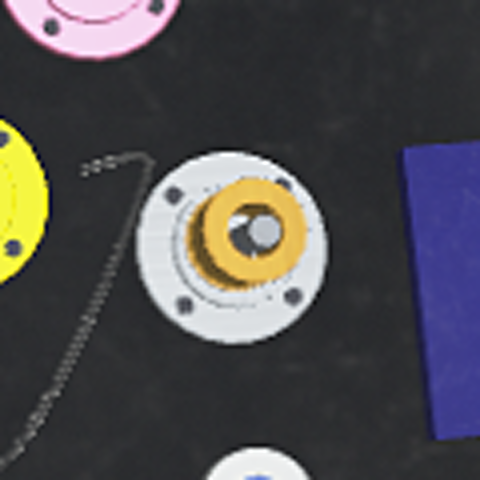

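The crop shows the element standing on the seat round the rod: rim centre at (254,231), about 1 mm from where it should project. Now the cap.

Run:
```python
from h import *
C=np.array([.434,.0885]); B=np.array([.4984,-.2283]); R=down(.3)
robot.goto([*C,.15],R); robot.move_linear([*C,.043],v=.1)
robot.set_gripper(.02); s=robot.state(); print(s['opening'],s['finger_force'],np.round(s['ee_pos'],4),np.round(s['force'],1))
robot.move_linear([*C,.22],v=.15); s=robot.state(); print(s['opening'],np.round(s['force'],1))
robot.goto([*B,.22],down(.2)); c=shot('scene','scene3'); t=shot('top','top3'); print(robot.state()['time_s'],proj(c,[*B,.237]),proj(t,[*B,.237]))
u,v=proj(c,[*B,.15]).astype(int); u=min(max(u,100),540); v=max(v,100)
a=cv2.resize(c['image'][v-100:v+100,u-100:u+100],(400,400)); b=cv2.resize(t['image'][180:340,380:540],(400,400)); cv2.imwrite('pics/crop4.png',np.hstack([a,b])[:,:,::-1])
```

```text
0.02730137996735541 30.00008314847946 [0.4339 0.0885 0.043 ] [-0.3  0.5  1.8]
0.027608891050049444 [-0.2  0.4 -1.7]
21.4083 [403.1801549 116.5808875] [471.29591978 244.65991369]
```

View pics/crop4.png

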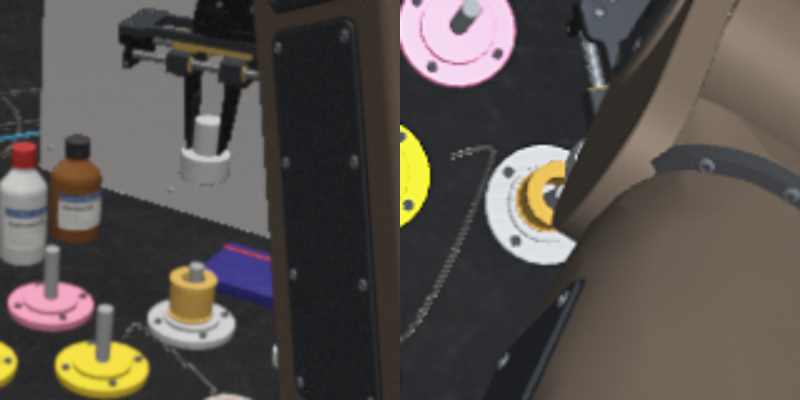

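The scene crop shows the cap held upright at (207,150), above the seated element at (193,295). I lower it, release it and check.

Run:
```python
from h import *
B=np.array([.4984,-.2283])
for z in(.14,.118,.110,.1045):
    robot.move_linear([*B,z],v=.06); s=robot.state(); print(np.round(s['ee_pos'],4),np.round(s['force'],1))
robot.pause(.2); robot.set_gripper(.06)
robot.move_linear([*B,.22],v=.15); robot.goto([.44,.1,.25],down(.3)); robot.pause(.3)
c=shot('scene','scene4'); t=shot('top','top4'); print(robot.state()['time_s'])
for z in(.061,.087,.121): print(z,proj(c,[*B,z]),proj(t,[*B,z]))
a=cv2.resize(c['image'][140:260,334:454],(400,400)); b=cv2.resize(t['image'][200:320,380:500],(400,400)); cv2.imwrite('pics/crop5.png',np.hstack([a,b])[:,:,::-1])
```

```text
[ 0.4986 -0.2284  0.1404] [ 0.5  0.4 -2.3]
[ 0.4983 -0.2283  0.1176] [ 0.3  0.3 -1.3]
[ 0.4983 -0.2282  0.1097] [-0.3 -0.3 -1. ]
[ 0.4984 -0.2283  0.1043] [ 0.1 -0.3 -1.2]
27.475
0.061 [395.11108848 195.51147846] [444.33959938 258.0296805 ]
0.087 [396.24479785 184.55127514] [447.77489687 256.32951506]
0.121 [397.75727801 169.86502802] [452.52234952 253.97820264]
```

View pics/crop5.png

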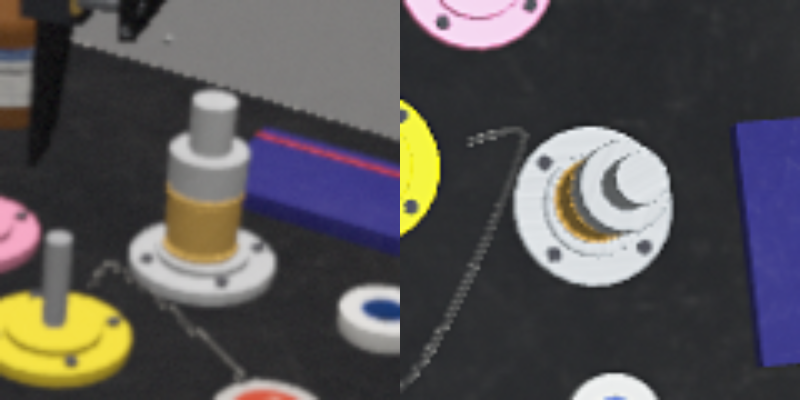

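Knob up, the cap sits flat on the element. Its top is at (398.5,170) in the full scene image, against a predicted (397.8,169.9), so it is fully down. The gripper is clear.

```bash
python3 -c "
from rig import robot
print(robot.finish_job())"
```

```text
the job is handed in; nothing more can be done
None
```

The air filter is back together and handed in at about 27 s: the tall element stands on the seat, the end cap lies flat on it knob up, the short element was left alone, and the gripper is clear; the hand-in returned no verdict.

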